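# Lock the swivelling board holder with its index pin

## Robot

A 7-joint arm with a two-finger parallel gripper is mounted at the origin on the work surface. World frame = base frame: x ahead of the robot, y to its left, z up, the work surface at z = 0. Lengths are in mm, angles in rad, forces in N, time in s.
With the tool pointing down it reaches from about 425 to 950 mm from the base axis. Payload 16.7 kg.
Tool frame: the origin (TCP) lies at the very end of the fingers, on their centre line; the grasp point (between the pads) lies env.grip_depth behind it (env.grip_depth is the distance from the TCP to the grasp point, in mm); z points along the fingers, x is the direction in which the jaws open and shut, and the axes are right-handed (so a half turn about z gives the same grasp; the last joint's range is limited). The gripper opens to 94 mm and grips with 3 to 60 N. Pads are 16 mm wide; open, the fingers measure 119 mm over their backs; the gripper's body (75 mm by 177 mm) begins 78 mm behind the grasp point.
Start: joints at [-1.284, 0.426, 0.074, 1.606, -0.034, 1.111, -0.067], TCP at [285.55, 611.582, 165.667] pointing down, gripper open.
Joint ranges: [-2.85, 2.85], [-0.5, 2.14], [-1.23, 1.37], [0.21, 2.46], [-1.02, 4.16], [0.16, 2.05], [-2.73, 2.73]. Speed limits (rad/s): [1.89, 1.89, 2.39, 2.39, 3.01, 3.01, 3.01].

## Interface

Orientations are given as a 3x3 rotation matrix whose columns are the frame's x, y, z axes.
In Python, from cell import env, imaging, sign_off gives the robot as it stands.
- The arm moves only by the shell command python3 -m handwheel 'ROWS' [FORCE]. ROWS is JSON, a list that holds one entry, the list of rows, each a list of 5 numbers: the closure in counts, from 0 (fully open) to 255 (shut), then the shift along the tool's x, y, z in mm, then the turn about the tool's z in rad. In form: [[[claw, tx, ty, tz, yaw], ...]]. A call has 1 to 20 rows; each row is the pose to reach, as a shift and turn from the pose commanded when the call began, along the tool's axes at that moment; what a row does not reach only later rows make up. A row lasts 1/10 s, in which the tool goes at most 50 mm and 8.59 degrees, less where a joint would pass 70% of its speed; a pose out of reach is approached as far as the arm can. A call with a gripper value outside its range is refused whole. The fingers move at their own pace and stop on an object; FORCE is the grip in N (left out, the last holds). Time passes only in rows, so rows that repeat a pose let the fingers close. It gives the time, the measured TCP pose, the force and the opening at its end, in the units of the state.
- env.sense(): the state, without advancing time (a new reading comes with each control period).
- imaging.snapshot(name): name is "scene" or "side" or "wrist"; returns a dict with "img" (384x512x3 uint8, blue, green, red), "mtx" (3x3 intrinsics, pixels), "R" (3x3) and "t" (3): a world point X has camera coordinates R X + t; the wrist camera has in their place "T_tool_cam" (4x4, takes a point from camera to tool coordinates, whose origin is the TCP and whose axes are the tool frame's). Camera axes: x right, y down, z forward; pixel columns grow to the right and rows downward; lengths in mm; the calibration is good to about 2 mm. The wrist camera is an equidistant fisheye: a pixel r from the principal point sees the ray r / f radians off the axis. A picture is of the moment at which its call begins: read the wrist's pose just before it. There is no depth.
- sign_off(): hands the job in, once; it reports no verdict.
The state is a dict: "time_s": time; "joint_pos": joint angles; "dq": joint speeds; "joint_efforts": joint torques, N m; "eef_pos": TCP position; "eef_rot": TCP orientation; "ft_force": force on the tool from outside, world axes, zero at the start; "moment": the same for the moment, N m; "opening": finger opening in mm.
Only numpy, scipy, OpenCV 4.12 (cv2) and the standard library are available. Lean on these libraries where they do the work, as an engineer would, in place of code of your own. Each camera call takes 0.05 s, during which the arm holds its last target.

## Task

Take the steel index pin out of its rest block and lock the swivelling circuit-board holder with it: turn the loose collar until the hole in it lines up with the hole hidden in the stand near the pointer tab, and push the pin through the collar gently but fully home, so that its head sits flat on the collar. You have to find the hidden hole by feel, never forcing the pin. Leave the meter, the screwdriver and the parts tray where they are, and let go of the pin at the end.

Things in the scene. Friction and masses are not known exactly. Their poses are not given: they have to be found in the camera images.
- pin: Steel index pin, standing head up in the grey rest block. Origin: centre of its tip (underside), z up. Shaft 8 mm in diameter, 28 mm long, the last 4 mm tapering to 5 mm; plain round head 18 mm in diameter, from 28 to 62 mm above the tip. About 0.09 kg. At the start the head rests on the block (tip 4 mm, head 32 to 66 mm above the bench); lift it by 35 mm to clear the block.
- pin_rest: Fixed grey block 50 x 50 x 32 mm with a loose 12 mm hole straight down its middle, in which the pin stands at the start. Origin at the centre of its underside, z up.
- stand: Fixed swivel stand: foot 140 x 140 x 10 mm with a round housing 128 mm in diameter, 34 mm high, on which the loose collar turns. Origin on the swivel axis at bench level, z up, x towards the pointer tab. A flat steel index plate lies fixed inside the housing, hidden under the collar; its top is 34 mm above the bench and it is solid but for one round hole.
- tab (a point): Outer upper end of the pointer tab, a 10 mm wide bare steel nub that sticks out 22 mm beyond the collar's edge; 86 mm from the axis, 34 mm above the bench. The hidden hole of the index plate (10.5 mm in diameter, 45 mm from the axis) lies at an unknown angle, up to 0.40 rad (23 degrees) to either side of this tab: find it by feel with the pin.
- stand_axis (a point): Point on the swivel axis at the height of the collar's top face, 45 mm above the bench. In the hidden hole, 10 mm below the plate's top, lies a stiff brass plunger: the pin must push it down the last 7 mm with about 8 to 12 N; it has no spring and stays where it is pushed.
- collar (a joint): Angle of the collar about the vertical axis, rad, growing anticlockwise seen from above; at 0 its hole points at the tab. Turns from -0.7 to 2.2 with light friction (about 0.06 N m), stays where left, starts between 0.75 and 1.6. The collar is a flat aluminium disc 128 mm in diameter, 10 mm thick, top face 45 mm above the bench. It can be turned by its knob, or by the pin in its hole as a crank.
- knob (a point): Centre of the top of the collar's black knob, on the swivel axis, 65 mm above the bench; knob 22 mm in diameter, 20 mm tall. Opposite its hole the collar carries two rails and a green circuit board 70 x 60 mm, reaching 105 mm from the axis and at most 22 mm above the collar's top face.
- collar_hole (a point): Centre of the collar's one hole at its top face: 9.5 mm in diameter, straight through, 45 mm from the axis. With the pin through it on the solid plate, the pin's head stays 17 mm above the collar; over the hidden hole it drops 10 mm more onto the plunger; when home the head lies flat on the collar, its tip 17 mm above the bench.
- meter: Bystander: hand-held grey multimeter lying flat, 75 x 150 x 35 mm; origin at the centre of its underside.
- screwdriver: Bystander: screwdriver 170 mm long, lying on the bench along its x axis.
- parts_tray: Bystander: open grey parts tray 120 x 90 x 30 mm; origin at the centre of its underside.

How it is judged (in metres and radians):
On the way, in this order (a step that is already met when the one before it is completed fails the run):
1. the collar has been turned so that its hole is within 0.5 rad of the pointer tab (value of joint collar between -0.5 and 0.5 rad), for 0.1 s.
2. the pin has been pushed home through the collar into the hidden hole (z of pin in the frame of stand below 0.0195 m and horizontal distance between pin and collar_hole below 0.004 m), for 0.1 s.
At the end, for the whole second after the job is handed in: The pin stands upright (within 0.12 rad), at rest and released, in the collar's hole (within 4 mm of its centre seen from above), its tip less than 19.5 mm above the bench (head within 2.5 mm of flat on the collar), and the collar within 0.5 rad of the pointer tab (all of step 1 and all of step 2 and angle between pin's own z axis and vertical below 0.12 rad and linear speed of pin below 0.02 m/s); the robot touches nothing.
It fails at once if the pin pressed on the collar or the stand with more than 40 N (contact force between pin and stand above 40 N).
It fails at once if the hand pressed on the collar or the stand with more than 40 N (contact force between any of the fingers, the arm and stand above 40 N).
It fails at once if a bystander moved by more than 30 mm (distance of any of meter, screwdriver, parts_tray from where it was at the start of the episode above 0.03 m).
It also fails if it takes over 72 s, if anything falls off the work surface, if the arm or the gripper's body presses on something with over 40 N, if the wrist force passes 120 N, or if a joint passes its speed limit or range.

## Working session

There is one attempt and no reset: what is moved stays moved. The work goes in short steps, Python scripts to look and compute and a shell command to move; the robot and the scene stay as the last step left them, time stands still between calls to the robot, and variables do not carry over. Pictures are saved under pics/ and viewed, and the job is handed in when it is done.

```bash
ls; mkdir -p pics
python3 - <<'E'
from cell import env, imaging
import cv2,numpy as np
s=env.sense();print(s, env.grip_depth)
for n in("scene","side","wrist"):
    d=imaging.snapshot(n);cv2.imwrite(f"pics/{n}0.png",d["img"])
    print(n,{k:np.round(v,3).tolist() for k,v in d.items() if k!="img"})
E
```

```text
pics
{'time_s': 0.0, 'joint_pos': array([-1.28350159,  0.42670276,  0.07383609,  1.60663628, -0.03410284,
        1.11079581, -0.06709276]), 'dq': array([ 8.27236969e-04,  3.95596427e-05, -1.39847316e-04, -7.82650173e-04,
        2.27987655e-03,  2.16830096e-04, -6.27304356e-04]), 'joint_efforts': array([-1.15125724e-03, -9.35840750e+01,  3.66645165e+00, -4.54175305e+01,
       -4.87602758e-02,  2.07260752e-02,  1.94033436e-05]), 'eef_pos': array([285.35963471, 611.15659006, 164.98179691]), 'eef_rot': array([[ 4.23048896e-01,  9.06106735e-01, -4.65281835e-04],
       [ 9.06105950e-01, -4.23049143e-01, -1.19602335e-03],
       [-1.28056189e-03,  8.43817173e-05, -9.99999177e-01]]), 'ft_force': array([-0.64995382,  0.20115733,  0.86107898]), 'moment': array([-0.03529528, -0.05400947, -0.00692468]), 'opening': 93.79196166814936} 18.8
scene {'mtx': [[364.678, 0.0, 253.184], [0.0, 364.678, 189.566], [0.0, 0.0, 1.0]], 'R': [[0.094, 0.995, -0.015], [0.81, -0.085, -0.58], [-0.579, 0.043, -0.814]], 't': [-114.594, -394.709, 1323.374]}
side {'mtx': [[495.429, 0.0, 252.13], [0.0, 495.429, 188.804], [0.0, 0.0, 1.0]], 'R': [[0.982, -0.188, 0.003], [-0.135, -0.716, -0.685], [0.131, 0.672, -0.728]], 't': [-515.759, 163.855, 1113.369]}
wrist {'mtx': [[297.319, 0.0, 258.908], [0.0, 297.319, 188.398], [0.0, 0.0, 1.0]], 'T_tool_cam': [[1.0, 0.0, -0.002, 0.03], [0.0, 0.96, 0.279, -81.51], [0.001, -0.279, 0.96, -218.676], [0.0, 0.0, 0.0, 1.0]]}
```

View pics/scene0.png

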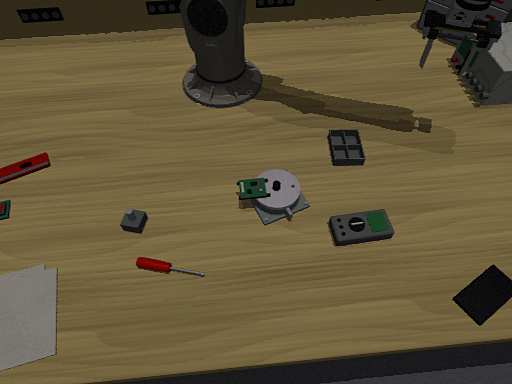

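View pics/side0.png

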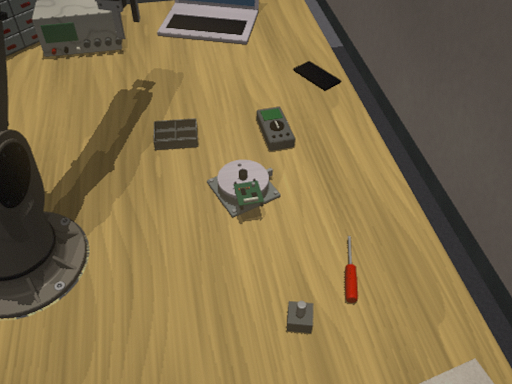

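View pics/wrist0.png

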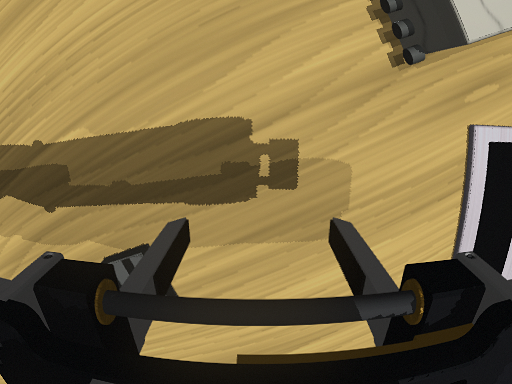

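The scene view has the pin block at (134,221), the knob at (277,185) and the tab at (290,213). The side view has the pin at (301,308), the knob at (243,174) and the tab at (270,174). I'll zoom in on these.

Run:
```python
import cv2,numpy as np
a=cv2.imread("pics/scene0.png");b=cv2.imread("pics/side0.png")
z=lambda im,x,y,w,h,s:cv2.resize(im[y:y+h,x:x+w],None,fx=s,fy=s,interpolation=cv2.INTER_CUBIC)
cv2.imwrite("pics/z1.png",np.vstack([np.hstack([z(a,230,160,90,70,4),z(a,110,200,50,40,4)[:].repeat(1,0) if 0 else cv2.resize(a[200:240,110:160],(360,280),interpolation=cv2.INTER_CUBIC)]),
 np.hstack([z(b,200,150,90,70,4),cv2.resize(b[290:335,275:330],(360,280),interpolation=cv2.INTER_CUBIC)])]))
```

```text
(no output)
```

View pics/z1.png

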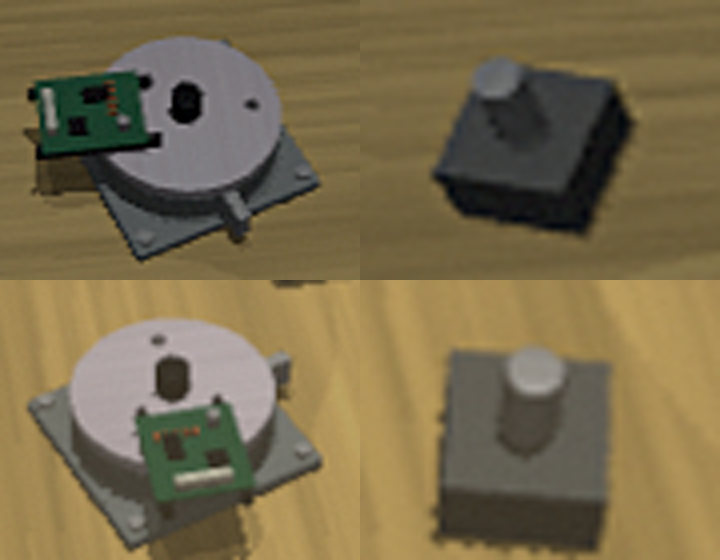

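```bash
cat > h.py <<'E'
import numpy as np
C={"scene":([[364.678,0,253.184],[0,364.678,189.566],[0,0,1]],None,None)}
def ray(d,p):
    M=np.array(d["mtx"]);R=np.array(d["R"]);t=np.array(d["t"])
    v=R.T@np.linalg.solve(M,[p[0]+0.,p[1],1.]);return -R.T@t,v/np.linalg.norm(v)
def plane(d,p,z):
    c,v=ray(d,p);return c+v*(z-c[2])/v[2]
def tri(a,pa,b,pb):
    c1,v1=ray(a,pa);c2,v2=ray(b,pb)
    s=np.linalg.lstsq(np.c_[v1,-v2],c2-c1,rcond=None)[0]
    x=c1+s[0]*v1;y=c2+s[1]*v2;return (x+y)/2,np.linalg.norm(x-y)
def wplane(d,pos,rot,p,z):
    M=np.array(d["mtx"]);T=np.array(d["T_tool_cam"])
    u=np.array([p[0]-M[0,2],p[1]-M[1,2]]);r=np.hypot(*u);th=r/M[0,0]
    v=np.r_[np.sin(th)*u/max(r,1e-9),np.cos(th)]
    v=rot@T[:3,:3]@v;c=pos+rot@T[:3,3];return c+v*(z-c[2])/v[2]
E
python3 - <<'E'
from cell import imaging
from h import *
a=imaging.snapshot("scene");b=imaging.snapshot("side")
np.set_printoptions(precision=1,suppress=True)
for n,p,q,z in [("pin",(129.3,211.1),(301.7,304.6),66),("knob",(276.6,183),(243,171.5),65),("hole",(293,186),(239.5,165),45),("tab",(289.2,216),(272,169.5),34)]:
    print(n,plane(a,p,z),plane(b,q,z),*tri(a,p,b,q))
E
```

```text
pin [ 575.4 -254.2   66. ] [ 573.9 -258.5   66. ] [ 574.  -255.9   62.7] 1.874029967769928
knob [525.9 129.   65. ] [526.4 126.6  65. ] [526.1 128.5  64.1] 1.7762938411579459
hole [526.  174.6  45. ] [525.1 171.4  45. ] [525.1 174.5  42.7] 1.45528821602744
tab [612.5 151.7  34. ] [605.9 150.8  34. ] [608.  153.8  29.1] 3.519609523080572
```

Stereo gives pin ≈ (574,-256) and axis ≈ (526,128). The hole is 45.6 mm from the axis along +y, and the tab is at about 0.27 rad. These agree with the given sizes. Next I'll move above the pin, turning so the jaws end up tangential at the tab.

```bash
python3 -m handwheel '[[[0,-660,630,0,-0.7],[0,-660,630,0,-0.7],[0,-660,630,0,-0.7],[0,-660,630,0,-0.7],[0,-660,630,0,-0.7],[0,-660,630,0,-0.7],[0,-660,630,0,-0.7],[0,-660,630,0,-0.7],[0,-660,630,0,-0.7],[0,-660,630,0,-0.7],[0,-660,630,0,-0.7],[0,-660,630,0,-0.7],[0,-660,630,0,-0.7],[0,-660,630,0,-0.7],[0,-660,630,0,-0.7],[0,-660,630,0,-0.7],[0,-660,630,0,-0.7],[0,-660,630,0,-0.7],[0,-660,630,0,-0.7],[0,-660,630,0,-0.7]]]'
python3 - <<'E'
from cell import env, imaging
import cv2,numpy as np
s=env.sense();d=imaging.snapshot("wrist");cv2.imwrite("pics/w1.png",d["img"])
np.set_printoptions(precision=3,suppress=True)
print(s["time_s"],s["eef_pos"],s["eef_rot"],s["joint_pos"])
E
```

```text
time_s: 2.25
eef_pos: [576.8, -255.5, 165.2]
eef_rot: [[-0.257, 0.966, -0.001], [0.966, 0.257, -0.001], [-0.001, -0.001, -1.0]]
ft_force: [-0.2, 0.8, 0.8]
opening: 94.0
2.25 [ 576.777 -255.471  165.186] [[-0.257  0.966 -0.001]
 [ 0.966  0.257 -0.001]
 [-0.001 -0.001 -1.   ]] [-0.06   0.384  0.49   1.731 -0.2    1.077  2.326]
```

View pics/w1.png

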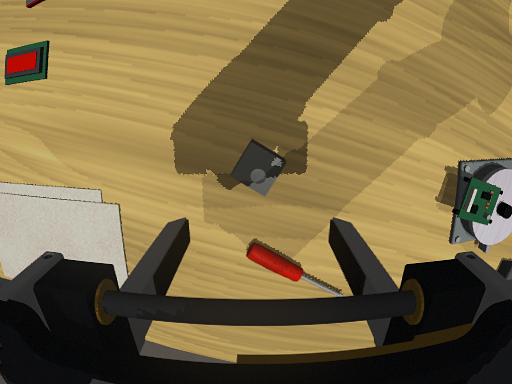

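Run:
```python
from cell import env, imaging
from h import *
import cv2
np.set_printoptions(precision=1,suppress=True)
im=cv2.imread("pics/w1.png")
cv2.imwrite("pics/w1z.png",cv2.resize(im[130:300,210:350],None,fx=5,fy=3.5,interpolation=cv2.INTER_CUBIC)[:600,:700])
cv2.imwrite("pics/w1z.png",cv2.resize(im[135:205,215:305],None,fx=8,fy=8,interpolation=cv2.INTER_CUBIC))
s=env.sense();d=imaging.snapshot("wrist")
f=lambda p,z:wplane(d,s["eef_pos"],s["eef_rot"],p,z)
print(f((258,176),66),[f(p,10) for p in((250,247),(300,273),(342,295))])
print("corners",f((252,139),32),f((286,160),32),f((505,210),65))
```

```text
[ 573.4 -255.5   66. ] [array([ 688.6, -236.7,   10. ]), array([ 712.5, -154.4,   10. ]), array([738. , -74.4,  10. ])]
corners [ 539.5 -272.1   32. ] [ 553.4 -226.1   32. ] [523.7 117.3  65. ]
```

View pics/w1z.png

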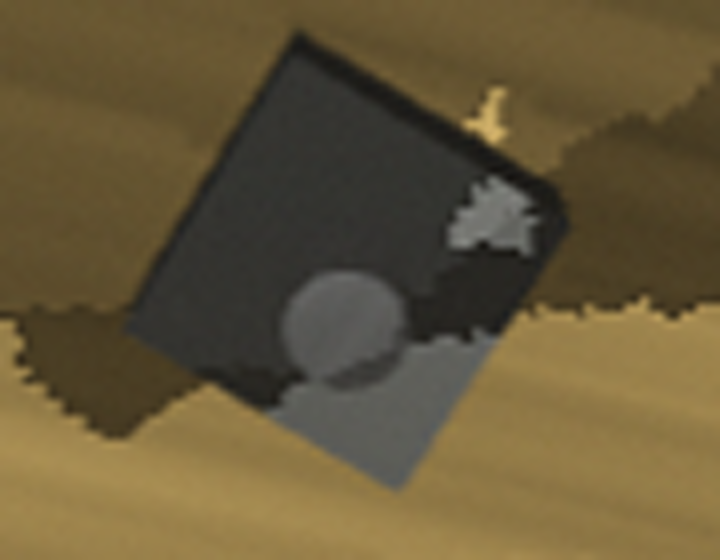

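```bash
python3 -m handwheel '[[[100,1,-3.3,40,0],[100,1,-3.3,80,0],[100,1,-3.3,110,0],[100,1,-3.3,122,0],[100,1,-3.3,129,0],[100,1,-3.3,129,0],[180,1,-3.3,129,0],[255,1,-3.3,129,0],[255,1,-3.3,129,0],[255,1,-3.3,129,0],[255,1,-3.3,129,0],[255,1,-3.3,129,0],[255,1,-3.3,129,0],[255,1,-3.3,129,0]]]' 30
```

```text
time_s: 3.75
eef_pos: [573.7, -252.9, 36.7]
eef_rot: [[-0.26, 0.966, -0.0], [0.966, 0.26, -0.0], [-0.0, -0.0, -1.0]]
ft_force: [-0.1, 0.6, 0.2]
opening: 0.8
```

Run:
```python
from cell import env, imaging
import cv2,numpy as np
w=imaging.snapshot("wrist")["img"];a=imaging.snapshot("side")["img"]
cv2.imwrite("pics/w2.png",np.hstack([w[100:384],cv2.resize(a[240:384,200:400],(300,284))[:, :288]]))
```

```text
(no output)
```

View pics/w2.png

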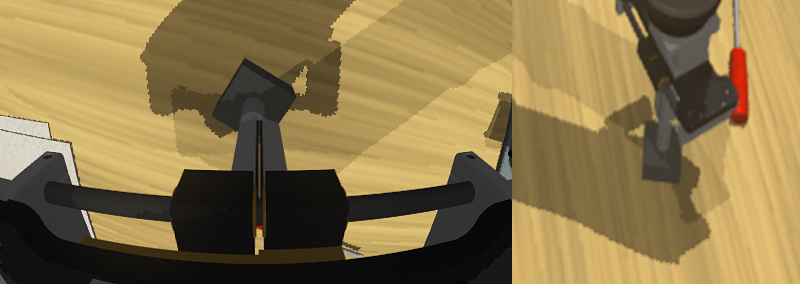

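Run:
```python
from cell import env, imaging
from h import *
import cv2
np.set_printoptions(precision=1,suppress=True)
s=env.sense();d=imaging.snapshot("wrist");a=imaging.snapshot("side");b=imaging.snapshot("scene")
w=d["img"]
z=lambda im,x,y:cv2.resize(im[y:y+70,x:x+70],(266,560//2),interpolation=cv2.INTER_CUBIC)
cv2.imwrite("pics/w3.png",np.hstack([cv2.resize(im[y:y+h,x:x+h],(390,390),interpolation=cv2.INTER_CUBIC) for im,x,y,h in((w,205,150,110),(a["img"],270,270,60))]))
cv2.imwrite("pics/w4.png",cv2.resize(b["img"][180:250,90:170],None,fx=7,fy=7,interpolation=cv2.INTER_CUBIC))
print(s["eef_pos"],s["opening"],wplane(d,s["eef_pos"],s["eef_rot"],(253,205),66))
```

```text
[ 573.6 -252.9   36.6] 0.528381091817923 [ 560.2 -260.8   66. ]
```

View pics/w3.png

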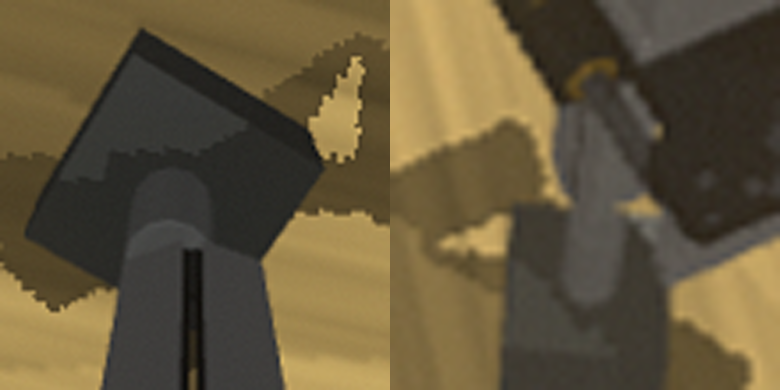

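View pics/w4.png

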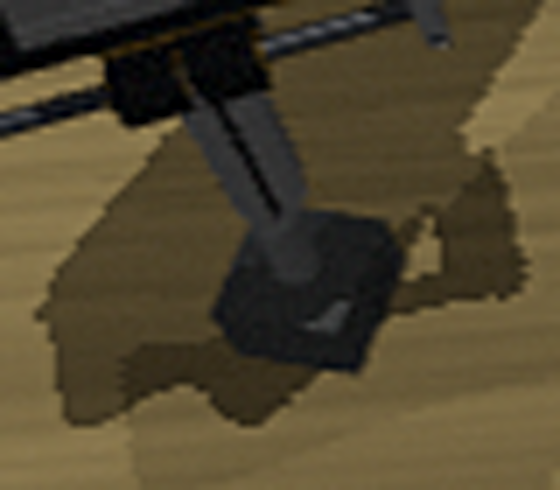

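The fingers shut on nothing, and their ends appear to be level with the pin's top although the TCP reads z = 36.7. I'll back off upward and check the real fingertip height by triangulating it.

```bash
python3 -m handwheel '[[[255,0,0,-50,0],[255,0,0,-100,0],[255,0,0,-100,0],[255,0,0,-100,0]]]'
python3 - <<'E'
from cell import env, imaging
from h import *
import cv2
np.set_printoptions(precision=1,suppress=True)
s=env.sense();print(s["eef_pos"])
o=[]
for n in("wrist","scene","side"):
    d=imaging.snapshot(n)
    if n!="wrist":
        p=np.array(d["mtx"])@(np.array(d["R"])@s["eef_pos"]+d["t"]);p=p[:2]/p[2];h=60
    else: p=np.array([258.9,210]);h=80
    print(n,p)
    x,y=(p-h/2).astype(int);x=min(x,511-h);y=min(y,383-h);x,y=max(x,0),max(y,0);print(x,y,h)
    im=d["img"].copy();c=cv2.resize(im[y:y+h,x:x+h],(480,480),interpolation=cv2.INTER_CUBIC)
    cv2.drawMarker(c,tuple(((p-[x,y])*480/h).astype(int).tolist()),(0,0,255),0,12)
    cv2.imwrite(f"pics/t_{n}.png",c);o.append(c)
cv2.imwrite("pics/t_all.png",cv2.resize(np.hstack(o),(798,266)))
E
```

```text
time_s: 4.4
eef_pos: [574.4, -253.0, 137.9]
eef_rot: [[-0.26, 0.966, 0.002], [0.966, 0.26, -0.0], [-0.001, 0.002, -1.0]]
ft_force: [-0.3, 0.7, -1.0]
opening: 0.5
[ 574.4 -253.   137.9]
wrist [258.9 210. ]
218 170 80
scene [121.  194.6]
91 164 60
side [304.1 282. ]
274 251 60
```

View pics/t_all.png

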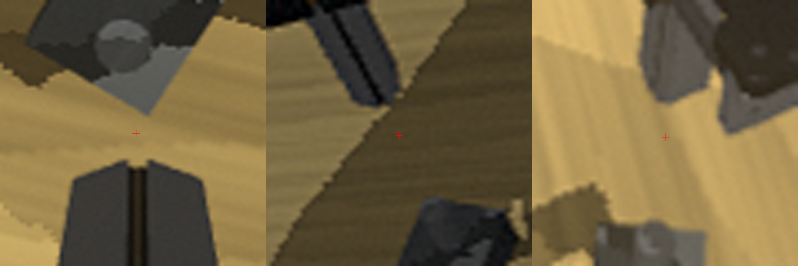

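Run:
```python
from cell import env, imaging
from h import *
np.set_printoptions(precision=1,suppress=True)
a=imaging.snapshot("scene");b=imaging.snapshot("side")
print(env.sense()["eef_pos"],env.sense()["ft_force"])
print(tri(a,(117.2,187.0),b,(304.,273)))
print(tri(a,(117.2,187.7),b,(304.,273.6)))
```

```text
[ 573.1 -252.6  135.5] [ 0.5  0.1 -0.4]
(array([ 572.4, -252.7,  166.9]), np.float64(1.3907037387041565))
(array([ 572.8, -253. ,  165. ]), np.float64(2.0149281589568413))
```

The visible fingertips triangulate to z ≈ 166 while the TCP reads 135.5. x and y agree, so the real tips sit about 30 mm above the reported TCP, and I'll allow for that. I'll descend to a reported z of 11.5 (tips ≈ 41) in small steps, checking force.

```bash
python3 -m handwheel '[[[100,-3,0,10,0],[100,-3,0,10,0],[100,-3,0,10,0],[100,-3,0,10,0],[100,-3,0,50,0],[100,-3,0,90,0],[100,-3,0,110,0],[100,-3,0,115,0],[100,-3,0,115,0]]]'; python3 -m handwheel '[[[100,0,0,3,0],[100,0,0,6,0],[100,0,0,9,0],[100,0,0,9,0]]]'
```

```text
time_s: 5.55
eef_pos: [574.4, -255.9, 21.7]
eef_rot: [[-0.26, 0.966, -0.001], [0.966, 0.26, -0.0], [0.0, -0.001, -1.0]]
ft_force: [-0.1, 0.0, 0.5]
opening: 57.2
time_s: 5.95
eef_pos: [574.5, -255.7, 12.7]
eef_rot: [[-0.26, 0.966, 0.0], [0.966, 0.26, 0.0], [-0.0, 0.0, -1.0]]
ft_force: [0.2, 0.7, -0.3]
opening: 57.1
```

```bash
python3 -m handwheel '[[[160,0,-0.5,0,0],[255,0,-0.5,0,0],[255,0,-0.5,0,0],[255,0,-0.5,0,0],[255,0,-0.5,0,0],[255,0,-0.5,0,0],[255,0,-0.5,0,0],[255,0,-0.5,0,0]]]' 30;  python3 - <<'E'
from cell import env, imaging
import cv2,numpy as np
o=[]
for n,x,y in(("wrist",205,150),("side",270,260),("scene",90,170)):
    h=100 if n=="wrist" else 60
    d=imaging.snapshot(n);o.append(cv2.resize(d["img"][y:y+h,x:x+h],(266,266),interpolation=cv2.INTER_CUBIC))
cv2.imwrite("pics/g1.png",np.hstack(o))
E
```

```text
time_s: 6.75
eef_pos: [574.0, -255.9, 12.7]
eef_rot: [[-0.26, 0.966, -0.0], [0.966, 0.26, -0.0], [-0.0, -0.0, -1.0]]
ft_force: [0.3, -0.3, -1.0]
opening: 17.2
```

View pics/g1.png

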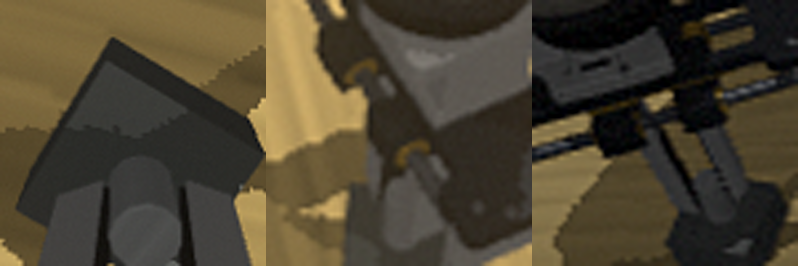

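Gripped: the opening is 17.2 mm on the 18 mm head, and the wrist view shows the head between the fingers. Next I'll lift and carry it near the stand.

```bash
python3 -m handwheel '[[[255,0,0,-30,0],[255,0,0,-60,0],[255,0,0,-100,0],[255,0,0,-100,0],[255,50,12,-100,0],[255,100,25,-100,0],[255,150,37,-100,0],[255,200,50,-100,0],[255,250,62,-100,0],[255,300,75,-100,0],[255,350,87,-100,0],[255,390,100,-100,0],[255,409,100,-100,0],[255,409,100,-100,0],[255,409,100,-100,0],[255,409,100,-100,0]]]';  python3 - <<'E'
from cell import env, imaging
import cv2,numpy as np
s=env.sense();np.save("s.npy",np.c_[s["eef_rot"],s["eef_pos"]]);print(s["eef_pos"],s["ft_force"])
for n in("wrist","side","scene"):
    d=imaging.snapshot(n);cv2.imwrite(f"pics/c_{n}.png",d["img"])
E
```

```text
time_s: 8.5
eef_pos: [564.3, 163.6, 112.5]
eef_rot: [[-0.259, 0.966, -0.0], [0.966, 0.259, -0.0], [-0.0, -0.0, -1.0]]
ft_force: [-0.0, -0.4, -1.1]
opening: 17.4
[564.28278752 163.63923861 112.50639268] [-0.01244042 -0.38533394 -1.12628065]
```

View pics/c_wrist.png

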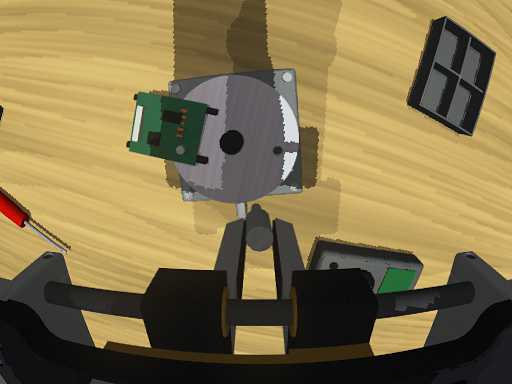

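View pics/c_side.png

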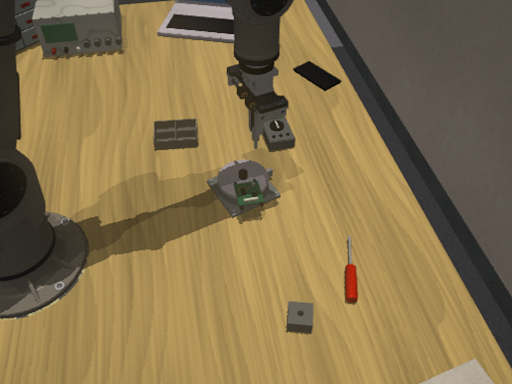

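The wrist view shows the pin held, the knob at (231,141), the hole at (278,150) and the tab at about (241,212). I'll measure these from dark blobs.

Run:
```python
from cell import imaging
from h import *
import cv2
np.set_printoptions(precision=1,suppress=True)
S=np.load("s.npy");d=imaging.snapshot("wrist")
im=cv2.imread("pics/c_wrist.png");g=cv2.cvtColor(im,cv2.COLOR_BGR2GRAY)
def blob(x,y,r,th):
    m=(g[y-r:y+r+1,x-r:x+r+1]<th).astype(np.uint8);n,l,st,c=cv2.connectedComponentsWithStats(m)
    k=l[r,r];return c[k]+[x-r,y-r],st[k,4],st[k,:4]
f=lambda p,z:wplane(d,S[:,3],S[:,:3],p,z)
print(g[144:157,271:286])
h=blob(278,150,8,75);k=blob(231,142,17,45);print(h,k)
hp=f(h[0],45);kp=f(k[0],65);print("hole",hp,"knob",kp,np.hypot(*(hp-kp)[:2]))
print("tab",f((241,214),34))
cv2.imwrite("pics/c_z.png",cv2.resize(im[120:260,200:320],None,fx=4,fy=4,interpolation=cv2.INTER_CUBIC))
```

```text
[[ 95  93  92  92  92  95  96  97  99  94  94  93  95  96  91]
 [ 92  93  90  92  94  91  91  93  95  95  95  94  97  92  92]
 [ 92  92  92  89  72  63  57  56  57  81  93  96  96  93  90]
 [ 94  92  90  72  44  38  37  36  33  43  69  91  96  93  90]
 [ 93  92  70  43  34  34  35  34  35  33  48  83  95  93  90]
 [ 93  89  54  34  35  37  36  37  34  36  34  70  88  92  92]
 [ 93  77  46  32  34  36  35  36  36  33  37  68  84  90  89]
 [ 93  78  45  32  35  35  35  35  35  32  52  72  85  88  82]
 [ 91  88  62  36  34  35  35  33  34  38  62  78  87  83 202]
 [ 92  91  80  57  37  33  31  34  45  64  71  82  85  77 210]
 [ 93  91  88  82  72  62  60  65  70  73  85  88  83 199 224]
 [ 91  91  92  90  86  79  72  75  81  87  91  90  82 209 224]
 [ 91  92  94  96  94  93  91  91  93  94  92  88  80 206 222]]
(array([277.3, 150.1]), np.int32(76), array([ 3,  4, 10, 10], dtype=int32)) (array([231.2, 141.9]), np.int32(454), array([ 6,  5, 24, 25], dtype=int32))
hole [523.5 171.   45. ] knob [524.3 126.9  65. ] 44.11934234314109
tab [601.2 153.3  34. ]
```

View pics/c_z.png

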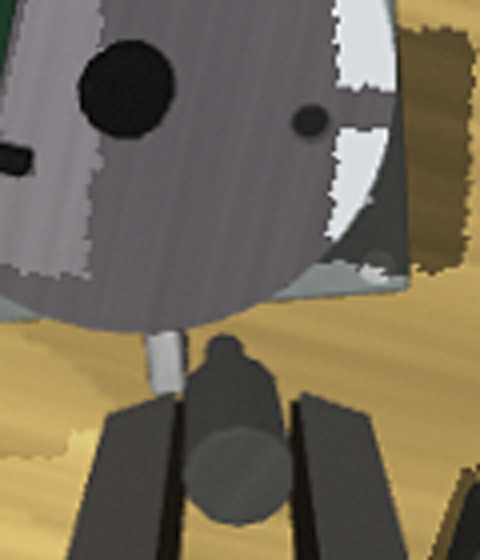

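Run:
```python
from cell import imaging
from h import *
np.set_printoptions(precision=1,suppress=True)
S=np.load("s.npy");d=imaging.snapshot("wrist")
f=lambda p,z:wplane(d,S[:,3],S[:,:3],p,z)
print("eef",S[:,3],"tip front",f((256,203.8),104),"head top c",f((259.5,238.5),166),"tab",f((241.3,218),34))
for t in ((525,172.4),):
    v=S[:,:3].T@(np.r_[t,0]-np.r_[S[:2,3],0]);print(v)
```

```text
eef [564.3 163.6 112.5] tip front [562.2 160.5 104. ] head top c [562.6 163.5 166. ] tab [605.6 154.8  34. ]
[ 18.6 -35.7   0. ]
```

```bash
python3 -m handwheel '[[[255,10,-20,0,0],[255,18.5,-35.7,20,0],[255,18.5,-35.7,40,0],[255,18.5,-35.7,46,0],[255,18.5,-35.7,46,0],[255,18.5,-35.7,46,0]]]';  python3 - <<'E'
from cell import env, imaging
import cv2,numpy as np
s=env.sense();np.save("s.npy",np.c_[s["eef_rot"],s["eef_pos"]]);print(s["eef_pos"],s["ft_force"])
o=[]
for n,x,y in(("wrist",220,170),("side",210,140),("scene",260,150)):
    d=imaging.snapshot(n);cv2.imwrite(f"pics/d_{n}.png",d["img"]);h=80 if n=="wrist" else 50
    cv2.imwrite(f"pics/dz_{n}.png",cv2.resize(d["img"][y:y+h,x:x+h],(400,400),interpolation=cv2.INTER_CUBIC));o.append(cv2.imread(f"pics/dz_{n}.png"))
cv2.imwrite("pics/dz.png",np.hstack([np.vstack(o[:2]),np.vstack([o[2],o[2]*0])])[:,:800])
E
```

```text
time_s: 9.35
eef_pos: [525.7, 173.4, 67.3]
eef_rot: [[-0.259, 0.966, 0.001], [0.966, 0.259, 0.0], [-0.0, 0.001, -1.0]]
ft_force: [0.3, 0.9, -0.5]
opening: 17.0
[525.65140231 173.40231132  67.30416591] [ 0.30575715  0.86774327 -0.54235107]
```

```bash
python3 -c "
import cv2
a=cv2.imread('pics/dz.png');cv2.imwrite('pics/dz.png',cv2.resize(a,(600,600)))"
```

```text
(no output)
```

View pics/dz.png

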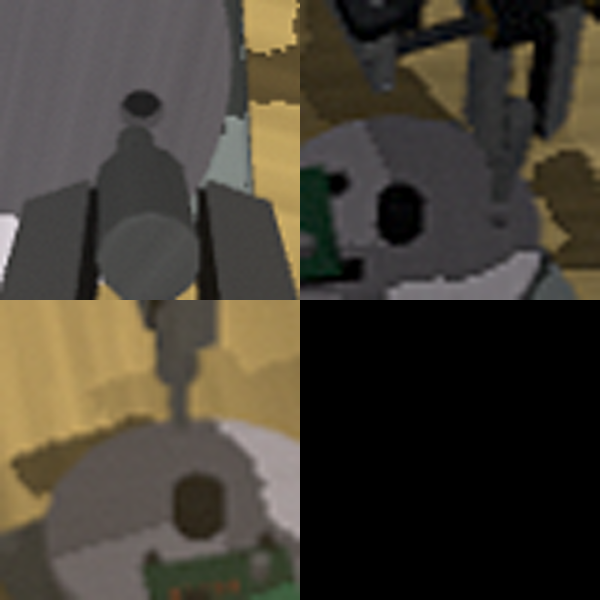

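Run:
```python
from cell import imaging
from h import *
np.set_printoptions(precision=1,suppress=True)
S=np.load("s.npy");d=imaging.snapshot("wrist");a=imaging.snapshot("scene");b=imaging.snapshot("side")
f=lambda p,z:wplane(d,S[:,3],S[:,:3],p,z)
print("tip tri",tri(a,(293.8,184.2),b,(240,159.7)),"scene",plane(a,(293.8,184.2),58),"side",plane(b,(240,159.7),58))
print("tip wr",f((256,204.5),58),"hole wr",f((257.7,198),45),f((257.7,199),45))
print("hole scene",plane(a,(293,186),45),plane(b,(239.5,165),45))
```

```text
tip tri (array([528.2, 176.1,  57.5]), np.float64(2.2061995214665835)) scene [529.6 175.2  58. ] side [527.6 176.9  58. ]
tip wr [524.4 170.5  58. ] hole wr [522.8 171.4  45. ] [523.7 171.6  45. ]
hole scene [526.  174.6  45. ] [525.1 171.4  45. ]
```

```bash
python3 -m handwheel '[[[255,0.3,-3,0,0],[255,0.3,-3,4,0],[255,0.3,-3,8,0],[255,0.3,-3,9,0],[255,0.3,-3,9,0],[255,0.3,-3,9,0]]]';  python3 - <<'E'
from cell import env, imaging
import cv2,numpy as np
s=env.sense();np.save("s.npy",np.c_[s["eef_rot"],s["eef_pos"]]);print(s["eef_pos"],s["ft_force"])
o=[]
for n,x,y in(("wrist",235,180),("side",220,145),("scene",275,165)):
    d=imaging.snapshot(n);cv2.imwrite(f"pics/d_{n}.png",d["img"]);h=40 if n!="scene" else 36
    o.append(cv2.resize(d["img"][y:y+h,x:x+h],(266,266),interpolation=cv2.INTER_CUBIC))
cv2.imwrite("pics/e.png",np.hstack(o))
E
```

```text
time_s: 10.25
eef_pos: [521.9, 173.1, 57.6]
eef_rot: [[-0.26, 0.966, -0.0], [0.966, 0.26, -0.0], [-0.0, -0.0, -1.0]]
ft_force: [-0.4, -0.7, -0.7]
opening: 17.0
[521.94169567 173.11071461  57.63820979] [-0.38702877 -0.69252611 -0.73722639]
```

View pics/e.png

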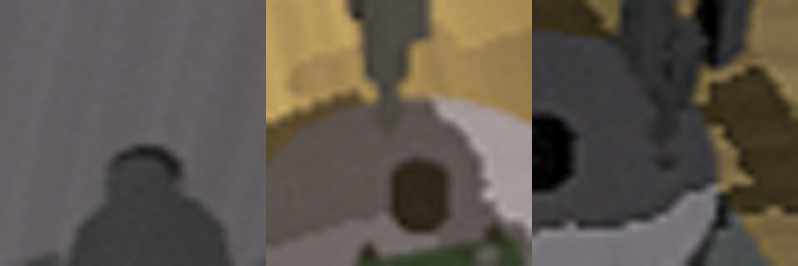

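```bash
python3 -m handwheel '[[[255,0.7,1.6,0,0],[255,0.7,1.6,1,0],[255,0.7,1.6,2,0],[255,0.7,1.6,3,0],[255,0.7,1.6,3,0]]]';  python3 -m handwheel '[[[255,0,0,0.5,0],[255,0,0,1,0],[255,0,0,1,0]]]';python3 -m handwheel '[[[255,0,0,0.5,0],[255,0,0,1,0],[255,0,0,1,0]]]'
```

```text
time_s: 10.9
eef_pos: [523.2, 174.1, 54.5]
eef_rot: [[-0.26, 0.966, -0.0], [0.966, 0.26, -0.0], [-0.0, -0.0, -1.0]]
ft_force: [-0.1, 0.2, 0.2]
opening: 17.4
time_s: 11.2
eef_pos: [523.2, 174.2, 53.6]
eef_rot: [[-0.26, 0.966, -0.0], [0.966, 0.26, -0.0], [-0.0, -0.0, -1.0]]
ft_force: [0.1, -0.4, -0.8]
opening: 16.9
time_s: 11.5
eef_pos: [523.2, 174.2, 52.6]
eef_rot: [[-0.26, 0.966, -0.0], [0.966, 0.26, -0.0], [-0.0, -0.0, -1.0]]
ft_force: [0.1, -0.4, -0.4]
opening: 17.2
```

```bash
python3 -m handwheel '[[[255,0,0,0.5,0],[255,0,0,1,0],[255,0,0,1,0]]]';python3 -m handwheel '[[[255,0,0,0.5,0],[255,0,0,1,0],[255,0,0,1,0]]]';python3 -m handwheel '[[[255,0,0,0.5,0],[255,0,0,1,0],[255,0,0,1,0]]]'
```

```text
time_s: 11.8
eef_pos: [523.2, 174.2, 51.6]
eef_rot: [[-0.26, 0.966, -0.0], [0.966, 0.26, -0.0], [-0.0, -0.0, -1.0]]
ft_force: [-0.6, -0.2, -0.6]
opening: 17.4
time_s: 12.1
eef_pos: [523.2, 174.2, 50.6]
eef_rot: [[-0.26, 0.966, -0.0], [0.966, 0.26, -0.0], [-0.0, -0.0, -1.0]]
ft_force: [0.5, -0.1, -0.8]
opening: 17.4
time_s: 12.4
eef_pos: [523.3, 174.2, 49.6]
eef_rot: [[-0.26, 0.966, -0.0], [0.966, 0.26, -0.0], [-0.0, -0.0, -1.0]]
ft_force: [0.5, 0.2, -0.8]
opening: 17.4
```

```bash
python3 -m handwheel '[[[255,0,0,0.5,0],[255,0,0,1,0],[255,0,0,1.5,0],[255,0,0,2,0],[255,0,0,2,0]]]';python3 -m handwheel '[[[255,0,0,0.5,0],[255,0,0,1,0],[255,0,0,1.5,0],[255,0,0,2,0],[255,0,0,2,0]]]'
```

```text
time_s: 12.9
eef_pos: [523.2, 174.2, 47.6]
eef_rot: [[-0.26, 0.966, -0.0], [0.966, 0.26, -0.0], [-0.0, -0.0, -1.0]]
ft_force: [0.5, -0.5, -0.8]
opening: 16.8
time_s: 13.4
eef_pos: [523.2, 174.2, 45.6]
eef_rot: [[-0.26, 0.966, -0.0], [0.966, 0.26, -0.0], [-0.0, -0.0, -1.0]]
ft_force: [1.6, -0.6, -1.3]
opening: 17.2
```

Run:
```python
from cell import env, imaging
import cv2,numpy as np
s=env.sense();print(s["eef_pos"],s["ft_force"])
o=[]
for n,x,y in(("wrist",205,150),("side",210,140),("scene",260,155)):
    d=imaging.snapshot(n);h=100 if n=="wrist" else 50
    o.append(cv2.resize(d["img"][y:y+h,x:x+h],(266,266),interpolation=cv2.INTER_CUBIC))
cv2.imwrite("pics/f.png",np.hstack(o))
```

```text
[523.23193143 174.15306192  45.59511665] [ 1.64687381 -0.62481533 -1.29884888]
```

View pics/f.png

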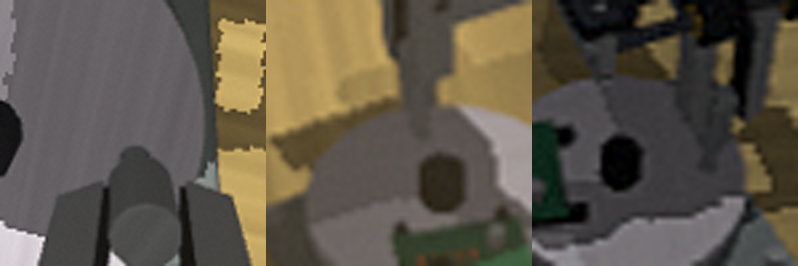

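No upward force with the tip at about 37 mm, below the collar's top, so the pin is in the collar hole. Next I'll feel for the plate.

```bash
for i in 1; do python3 -m handwheel '[[[255,0,0,0.5,0],[255,0,0,1,0],[255,0,0,1.5,0],[255,0,0,1.5,0]]]'; done; python3 -m handwheel '[[[255,0,0,0.5,0],[255,0,0,1,0],[255,0,0,1,0]]]';python3 -m handwheel '[[[255,0,0,0.5,0],[255,0,0,1,0],[255,0,0,1,0]]]'
```

```text
time_s: 13.95
eef_pos: [523.2, 174.2, 44.1]
eef_rot: [[-0.26, 0.966, -0.0], [0.966, 0.26, -0.0], [-0.0, -0.0, -1.0]]
ft_force: [0.7, -0.4, -0.4]
opening: 17.2
time_s: 14.25
eef_pos: [523.2, 174.2, 43.1]
eef_rot: [[-0.26, 0.966, -0.0], [0.966, 0.26, -0.0], [-0.0, -0.0, -1.0]]
ft_force: [0.7, 0.1, -0.8]
opening: 17.2
time_s: 14.55
eef_pos: [523.4, 174.2, 42.2]
eef_rot: [[-0.26, 0.966, 0.0], [0.966, 0.26, 0.0], [-0.0, 0.0, -1.0]]
ft_force: [0.7, 0.1, 0.3]
opening: 17.1
```

```bash
python3 -m handwheel '[[[255,0,0,0.5,0],[255,0,0,0.5,0]]]'; python3 -m handwheel '[[[255,0,0,0.5,0],[255,0,0,0.5,0]]]'
```

```text
time_s: 14.75
eef_pos: [523.6, 174.4, 42.0]
eef_rot: [[-0.26, 0.966, 0.001], [0.966, 0.26, 0.0], [0.0, 0.001, -1.0]]
ft_force: [0.8, -1.2, 5.5]
opening: 17.2
time_s: 14.95
eef_pos: [524.0, 174.5, 41.8]
eef_rot: [[-0.26, 0.966, 0.001], [0.966, 0.26, 0.001], [0.0, 0.001, -1.0]]
ft_force: [-0.4, -0.6, 9.8]
opening: 16.9
```

Plate contact comes at a reported z of 42.2 (tip = z − 8.2), with a stiffness of about 10 N/mm. I'll lift 1.5 mm clear of the plate and crank the collar along the arc in stages, watching the radial force.

```bash
python3 - <<'E'
import numpy as np
np.set_printoptions(precision=1,suppress=True)
X=np.array([-.26,.966]);Y=np.array([.966,.26]);R=45;t0=1.575
for t in np.arange(1.5,-.2,-.075):
    d=R*np.array([np.cos(t)-np.cos(t0),np.sin(t)-np.sin(t0)]);print(round(t,3),round(d@X,1),round(d@Y,1))
E
python3 -m handwheel '[[[255,0,0,-1,0],[255,0,0,-2,0],[255,0,0,-2,0]]]'
```

```text
1.5 -1.0 3.2
1.425 -2.2 6.4
1.35 -3.7 9.4
1.275 -5.3 12.3
1.2 -7.2 15.1
1.125 -9.3 17.8
1.05 -11.6 20.3
0.975 -14.1 22.6
0.9 -16.7 24.7
0.825 -19.5 26.6
0.75 -22.4 28.3
0.675 -25.5 29.7
0.6 -28.6 31.0
0.525 -31.9 32.0
0.45 -35.1 32.7
0.375 -38.5 33.2
0.3 -41.8 33.5
0.225 -45.2 33.5
0.15 -48.6 33.2
0.075 -51.9 32.7
0.0 -55.2 32.0
-0.075 -58.4 31.0
-0.15 -61.6 29.7
time_s: 15.25
eef_pos: [523.1, 174.1, 43.1]
eef_rot: [[-0.26, 0.966, -0.0], [0.966, 0.26, -0.0], [-0.0, -0.0, -1.0]]
ft_force: [0.9, -1.1, -0.4]
opening: 16.8
```

```bash
python3 -m handwheel '[[[255,-0.5,1.6,0,0],[255,-1,3.2,0,0],[255,-1.6,4.8,0,0],[255,-2.2,6.4,0,0],[255,-2.2,6.4,0,0]]]'
```

```text
time_s: 15.75
eef_pos: [530.1, 173.7, 43.1]
eef_rot: [[-0.26, 0.966, -0.0], [0.966, 0.26, -0.0], [-0.0, -0.0, -1.0]]
ft_force: [-1.2, 0.6, -1.1]
opening: 17.4
```

```bash
python3 -m handwheel '[[[255,-0.7,1.5,0,0],[255,-1.5,3,0,0],[255,-2.3,4.5,0,0],[255,-3.1,5.9,0,0],[255,-4,7.3,0,0],[255,-5,8.7,0,0],[255,-6,10.1,0,0],[255,-7.1,11.4,0,0],[255,-7.1,11.4,0,0]]]'
```

```text
time_s: 16.65
eef_pos: [543.2, 169.7, 43.2]
eef_rot: [[-0.26, 0.966, 0.0], [0.966, 0.26, -0.0], [-0.0, 0.0, -1.0]]
ft_force: [-0.2, 1.5, -1.7]
opening: 17.0
```

```bash
python3 -m handwheel '[[[255,-1.1,1.3,0,0],[255,-2.3,2.5,0,0],[255,-3.5,3.7,0,0],[255,-4.8,4.8,0,0],[255,-6.1,5.9,0,0],[255,-7.4,6.9,0,0],[255,-8.8,7.9,0,0],[255,-10.2,8.8,0,0],[255,-10.2,8.8,0,0]]]'
```

```text
time_s: 17.55
eef_pos: [554.3, 162.0, 43.2]
eef_rot: [[-0.26, 0.966, 0.0], [0.966, 0.26, -0.0], [-0.0, 0.0, -1.0]]
ft_force: [0.2, 1.7, -1.2]
opening: 17.1
```

```bash
python3 - <<'E'
import numpy as np
for t in np.arange(.825,-.2,-.05):
    m=t-.025;s,c=np.sin(m),np.cos(m);print(round(t-.05,3),round(2.25*(-.26*s-.966*c),2),round(2.25*(.966*s-.26*c),2))
E
python3 -m handwheel '[[[255,0.1,0.2,0.7,0],[255,0.1,0.2,1.4,0],[255,0.1,0.2,1.4,0]]]'
```

```text
0.775 -1.93 1.15
0.725 -1.99 1.05
0.675 -2.04 0.95
0.625 -2.08 0.85
0.575 -2.12 0.74
0.525 -2.16 0.64
0.475 -2.19 0.53
0.425 -2.21 0.42
0.375 -2.23 0.31
0.325 -2.24 0.2
0.275 -2.25 0.08
0.225 -2.25 -0.03
0.175 -2.25 -0.14
0.125 -2.24 -0.25
0.075 -2.22 -0.37
0.025 -2.2 -0.48
-0.025 -2.17 -0.59
-0.075 -2.14 -0.69
-0.125 -2.1 -0.8
-0.175 -2.06 -0.9
-0.225 -2.01 -1.01
time_s: 17.85
eef_pos: [554.5, 162.4, 42.0]
eef_rot: [[-0.26, 0.966, 0.001], [0.966, 0.26, 0.0], [-0.0, 0.001, -1.0]]
ft_force: [0.1, 0.2, 3.9]
opening: 16.8
```

Contact is 3.9 N at z = 42.0, which is gentle. Now I'll sweep toward the tab and watch for fz to vanish.

```bash
python3 -m handwheel '[[[255,-1,0.6,0,0],[255,-1.9,1.15,0,0]]]' | grep -E 'pos|force'; python3 -m handwheel '[[[255,-1,0.5,0,0],[255,-2,1.05,0,0]]]'| grep -E 'pos|force'; python3 -m handwheel '[[[255,-1,0.5,0,0],[255,-2.05,0.95,0,0]]]'| grep -E 'pos|force'
```

```text
eef_pos: [555.8, 161.6, 42.0]
ft_force: [-2.2, 5.7, 5.8]
eef_pos: [557.2, 160.5, 42.1]
ft_force: [-2.6, 5.6, 6.5]
eef_pos: [558.6, 158.9, 42.1]
ft_force: [-3.1, 6.7, 6.3]
```

```bash
python3 -m handwheel '[[[255,-1,0.4,-0.2,0],[255,-2.1,0.85,-0.2,0]]]' | grep -E 'pos|force'; python3 -m handwheel '[[[255,-1,0.4,0,0],[255,-2.1,0.75,0,0]]]'| grep -E 'pos|force'; python3 -m handwheel '[[[255,-1,0.3,0,0],[255,-2.15,0.65,0,0]]]'| grep -E 'pos|force'
```

```text
eef_pos: [559.9, 156.9, 42.2]
ft_force: [-1.8, 6.1, 5.2]
eef_pos: [561.2, 155.0, 42.2]
ft_force: [-2.2, 5.7, 4.5]
eef_pos: [562.5, 153.1, 42.2]
ft_force: [-1.6, 5.8, 4.7]
```

```bash
python3 -m handwheel '[[[255,-1,0.3,0,0],[255,-2.2,0.55,0,0]]]' | grep -E 'pos|force'; python3 -m handwheel '[[[255,-1,0.2,0,0],[255,-2.2,0.4,0,0]]]'| grep -E 'pos|force'
```

```text
eef_pos: [563.7, 150.5, 42.0]
ft_force: [0.1, 1.2, 0.3]
eef_pos: [564.8, 147.7, 41.9]
ft_force: [0.2, 2.4, 0.6]
```

```bash
python3 -m handwheel '[[[255,-1.1,0.15,0,0],[255,-2.2,0.3,0,0]]]' | grep -E 'pos|force'
```

```text
eef_pos: [565.6, 145.7, 41.9]
ft_force: [0.4, 2.7, -1.2]
```

```bash
python3 -m handwheel '[[[255,-1.1,0.1,0,0],[255,-2.2,0.2,0,0]]]' | grep -E 'pos|force'
```

```text
eef_pos: [566.4, 144.0, 42.0]
ft_force: [-0.3, 4.5, 0.8]
```

Contact vanished abruptly (fz 4.7 → 0.3) and stayed low from y ≈ 151 to 144, which is about the hole's width. I'll go back to the middle and probe down.

```bash
python3 -m handwheel '[[[255,1.5,-0.2,0,0],[255,3,-0.35,0,0],[255,3.8,-0.45,0,0],[255,3.8,-0.45,0,0]]]' | grep -E 'pos|force';python3 -m handwheel '[[[255,0,0,0.5,0],[255,0,0,0.5,0]]]' | grep -E 'pos|force';python3 -m handwheel '[[[255,0,0,0.5,0],[255,0,0,0.5,0]]]' | grep -E 'pos|force'
```

```text
eef_pos: [564.8, 147.4, 41.9]
ft_force: [2.6, -0.1, -0.2]
eef_pos: [564.9, 147.4, 41.4]
ft_force: [2.5, 0.3, 0.6]
eef_pos: [564.8, 147.4, 40.9]
ft_force: [1.2, -1.5, -0.1]
```

```bash
python3 -m handwheel '[[[255,0,0,0.5,0],[255,0,0,1,0],[255,0,0,1,0]]]' | grep -E 'pos|force';python3 -m handwheel '[[[255,0,0,0.5,0],[255,0,0,1,0],[255,0,0,1,0]]]' | grep -E 'pos|force'
```

```text
eef_pos: [564.9, 147.4, 39.9]
ft_force: [1.6, 0.6, -0.3]
eef_pos: [564.8, 147.4, 38.9]
ft_force: [1.8, -0.5, 0.5]
```

```bash
python3 -m handwheel '[[[255,0,0,0.5,0],[255,0,0,1,0],[255,0,0,1,0]]]' | grep -E 'pos|force'
```

```text
eef_pos: [564.9, 147.5, 37.9]
ft_force: [1.8, 0.2, 0.5]
```

```bash
python3 -m handwheel '[[[255,0,0,0.5,0],[255,0,0,1,0],[255,0,0,1,0]]]' | grep -E 'pos|force'
```

```text
eef_pos: [564.8, 147.4, 36.9]
ft_force: [2.6, -0.3, 0.8]
```

```bash
python3 -m handwheel '[[[255,0,0.2,0.5,0],[255,0,0.2,1,0],[255,0,0.2,1.5,0],[255,0,0.2,1.5,0]]]' | grep -E 'pos|force'
```

```text
eef_pos: [565.0, 147.5, 35.4]
ft_force: [2.4, -0.2, 0.3]
```

```bash
python3 -m handwheel '[[[255,0,0,0.5,0],[255,0,0,1,0],[255,0,0,1.5,0],[255,0,0,1.5,0]]]' | grep -E 'pos|force'
```

```text
eef_pos: [565.0, 147.5, 33.9]
ft_force: [1.8, 0.6, 0.1]
```

```bash
python3 -m handwheel '[[[255,0,0,0.5,0],[255,0,0,1,0],[255,0,0,1.5,0],[255,0,0,1.5,0]]]' | grep -E 'pos|force'
```

```text
eef_pos: [565.0, 147.5, 32.4]
ft_force: [2.2, 0.2, 0.1]
```

```bash
python3 -m handwheel '[[[255,0,0,0.5,0],[255,0,0,1,0],[255,0,0,1,0]]]'
```

```text
time_s: 23.35
eef_pos: [565.3, 147.5, 31.8]
eef_rot: [[-0.26, 0.966, 0.0], [0.966, 0.26, 0.0], [0.0, 0.001, -1.0]]
ft_force: [1.0, 0.3, 6.1]
opening: 17.0
```

The plunger is reached exactly 10 mm below the plate. Now I'll push gently.

```bash
python3 -m handwheel '[[[255,0,0,0.4,0],[255,0,0,0.8,0],[255,0,0,1.2,0],[255,0,0,1.2,0]]]' | grep -E 'pos|force'
```

```text
eef_pos: [565.4, 147.6, 30.7]
ft_force: [-0.0, 0.6, 6.2]
```

```bash
python3 -m handwheel '[[[255,0,0,0.5,0],[255,0,0,1,0],[255,0,0,1.5,0],[255,0,0,1.5,0]]]' | grep -E 'pos|force'
```

```text
eef_pos: [565.4, 147.6, 29.2]
ft_force: [1.3, -0.1, 7.4]
```

```bash
python3 -m handwheel '[[[255,0,0,0.5,0],[255,0,0,1,0],[255,0,0,1.5,0],[255,0,0,1.5,0]]]' | grep -E 'pos|force'
```

```text
eef_pos: [565.5, 147.6, 27.7]
ft_force: [1.0, 0.5, 7.9]
```

```bash
python3 -m handwheel '[[[255,0,0,0.5,0],[255,0,0,1,0],[255,0,0,1.5,0],[255,0,0,1.5,0]]]' | grep -E 'pos|force'
```

```text
eef_pos: [565.6, 147.6, 26.2]
ft_force: [0.6, -0.7, 6.4]
```

```bash
python3 -m handwheel '[[[255,0,0,0.4,0],[255,0,0,0.7,0],[255,0,0,0.7,0]]]' | grep -E 'pos|force'
```

```text
eef_pos: [565.6, 147.6, 25.6]
ft_force: [0.3, -0.7, 8.5]
```

```bash
python3 -m handwheel '[[[255,0,0,0.3,0],[255,0,0,0.6,0],[255,0,0,0.6,0]]]' | grep -E 'pos|force'
```

```text
eef_pos: [565.8, 147.6, 25.4]
ft_force: [-0.3, -0.1, 14.3]
```

```bash
python3 -m handwheel '[[[255,0,0,0.3,0],[255,0,0,0.5,0],[255,0,0,0.5,0]]]' | grep -E 'pos|force'
```

```text
eef_pos: [566.0, 147.6, 25.2]
ft_force: [-2.3, -0.5, 21.5]
```

The contact is stiff and rising at z = 25.2, right where home was predicted (42.2 − 17). I'll relax, release, and look.

```bash
python3 -m handwheel '[[[255,0,0,-0.8,0],[255,0,0,-1.2,0],[200,0,0,-1.2,0],[170,0,0,-1.2,0],[150,0,0,-1.2,0],[150,0,0,-1.2,0],[150,0,0,-1.2,0]]]'; python3 -m handwheel '[[[150,0,0,-20,0],[150,0,0,-50,0],[150,0,0,-100,0],[150,0,0,-120,0],[150,0,40,-120,0],[150,0,60,-120,0],[150,0,60,-120,0]]]';python3 - <<'E'
from cell import env, imaging
import cv2,numpy as np
s=env.sense();np.save("s.npy",np.c_[s["eef_rot"],s["eef_pos"]])
o=[]
for n,x,y in(("wrist",190,90),("side",200,140),("scene",230,150)):
    d=imaging.snapshot(n);cv2.imwrite(f"pics/r_{n}.png",d["img"]);h=140 if n=="wrist" else 85
    o.append(cv2.resize(d["img"][y:y+h,x:x+h],(400,400),interpolation=cv2.INTER_CUBIC))
cv2.imwrite("pics/r.png",cv2.resize(np.hstack(o),(800,267)))
E
```

```text
time_s: 26.55
eef_pos: [564.9, 147.4, 25.0]
eef_rot: [[-0.26, 0.966, -0.0], [0.966, 0.26, -0.0], [-0.0, -0.0, -1.0]]
ft_force: [0.1, -0.1, 0.3]
opening: 38.6
time_s: 27.25
eef_pos: [624.7, 163.8, 144.9]
eef_rot: [[-0.261, 0.965, 0.001], [0.965, 0.261, -0.0], [-0.0, 0.001, -1.0]]
ft_force: [-0.3, -0.4, -0.2]
opening: 38.6
```

View pics/r.png

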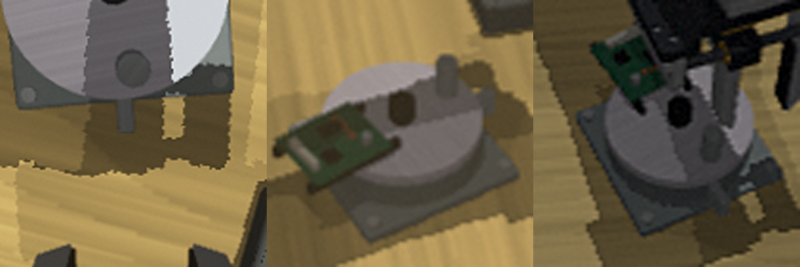

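View pics/r_wrist.png

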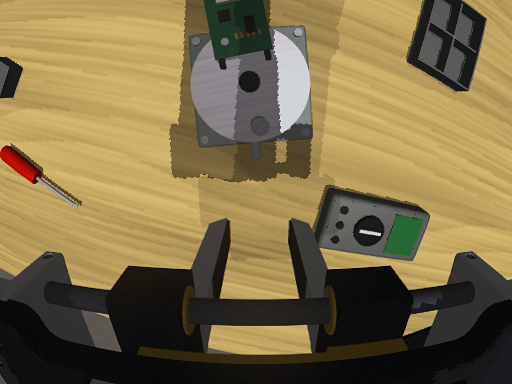

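The pin stands in the collar close to the tab, released, and the bystanders look untouched. I'll check that the head is flat by triangulating its top, which should be at z = 79.

Run:
```python
from cell import imaging,env
from h import *
import cv2
np.set_printoptions(precision=1,suppress=True)
a=imaging.snapshot("scene");b=imaging.snapshot("side")
A=cv2.resize(a["img"][170:220,262:312],(400,400),interpolation=cv2.INTER_CUBIC);B=cv2.resize(b["img"][145:195,230:280],(400,400),interpolation=cv2.INTER_CUBIC)
cv2.imwrite("pics/v.png",np.hstack([A,B]))
print(tri(a,(287.6,191.7),b,(257,159.1)))
S=np.load("s.npy");d=imaging.snapshot("wrist")
print(wplane(d,S[:,3],S[:,:3],(259.5,125),79),wplane(d,S[:,3],S[:,:3],(249.5,81.5),65))
```

```text
(array([566. , 151.5,  77.4]), np.float64(0.9808917021210021))
[564.8 147.9  79. ] [526.  127.3  65. ]
```

View pics/v.png

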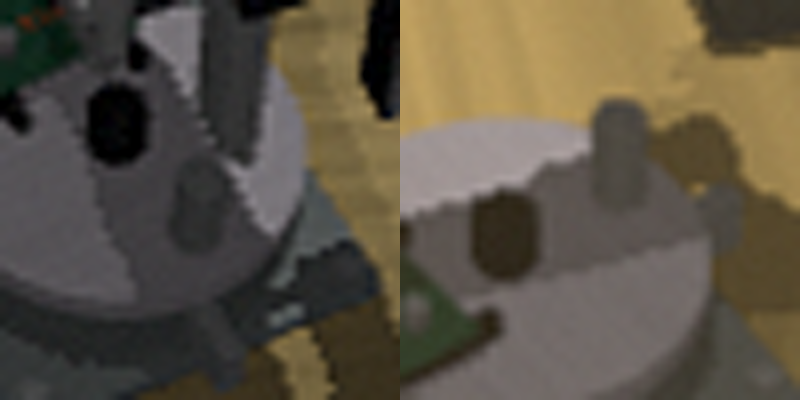

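The head top is at z ≈ 77 (expected 79), with no shaft visible beneath it and the head sitting on the collar. I'm handing in.

```bash
python3 -c "
from cell import env,sign_off
print(env.sense()['time_s'],env.sense()['ft_force']);print(sign_off())"
```

```text
27.55 [-0.38303811 -0.01064475  0.60458871]
the job is handed in; nothing more can be done
None
```

The pin is home in the hidden hole with its head on the collar, it has been released, and the job was handed in at about 27.6 s. `sign_off()` reports no verdict.

**What I did**
- I took the pin from its block and used it as a crank in the collar hole. I swept towards the tab with the tip pressing on the plate at up to about 6.5 N.
- The upward force dropped from 4.7 N to about 0.3 N roughly 0.1 rad from the tab, which was the hidden hole.
- The plunger was met 10 mm below the plate. I pushed it down at about 6–8.5 N, and the head seated at 17 mm below plate contact, as predicted. The peak measured force was 21.5 N.

**What the last checks showed**
- **Seating:** no shaft shows under the head. The head top triangulated to z = 77.4 against 79 expected, which is within the camera error.
- **Position:** the wrist view put the head at (564.8, 147.9), about 44 mm from the knob axis (45 expected). The two fixed cameras put it about 4 mm further in y (151.5). I did not resolve that disagreement.
- **Bystanders:** the meter, screwdriver and tray looked unmoved by eye; I did not measure their positions at the end.
- **Hand:** the arm is clear of everything, and the force reading is near zero.

**What went wrong on the way:** the first grasp closed on nothing. The visible fingertips sit about 30 mm above the reported TCP, so I corrected for that and the second grasp held.

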